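# Leak tester: back the air off, then lift and hold the guard

## Task

The gearbox in the bench leak tester is still at full test pressure. With the guard hood shut, turn the black regulator knob on the console back (anticlockwise) until the gauge's black needle stands over the green set hand; only then lift the hood by its black bar handle until the red pointer on its side lines up with the yellow marker clip on the quadrant, and hold it still there so that I can tighten the stay nut: finish while still holding the hood, and do not let it go. Leave the marker clip and everything else on the bench where it is.

Things in the scene. Friction and masses are not known exactly. Their poses are not given: they have to be found in the camera images.
- tester: bench leak tester, fixed, aluminium base 260 (x) x 335 mm (y); origin on the bench under the base centre, x to its back, y to its left; its front faces the robot. Left: a gearbox in a cell with clear walls (top 123 mm) closed by the hood. Right: grey console (top 67 mm), knob in front, gauge behind. Between them at y = -21 mm a steel quadrant, radius 138 mm about the hinge, up to 270 mm high
- knob (a joint): angle of the regulator knob (rad), clockwise from above positive, 0 to 5.9. It is fluted, 40 mm across and 26 mm high with an upright axis, turns stiffly (0.04 N m) and stays where left; anticlockwise lowers the pressure and the needle
- knob_grip (a point): point on the knob's axis to grip it, 13 mm below its top, 100 mm above the bench and 32 mm above the console's top
- needle (a joint): angle of the gauge's black needle (rad), 0 at the zero of the dial (lower left), growing clockwise; it follows the knob: needle = 0.8 x knob
- set_hand (a joint): angle of the green set hand on the same dial, same zero and direction: the needle stands over it when both are equal. It is under the gauge's glass and fixed in a run
- needle_tip (a point): tip of the black needle, 41 mm from the dial's centre; the gauge is 105 mm across and leans back 45 degrees, facing the front and up
- set_hand_tip (a point): point of the green set hand at the same radius as the needle's tip
- hood (a joint): angle of the guard hood (rad): 0 shut (its top level), growing as its front is lifted, up to 1.25; it falls shut when let go. Mass about 0.45 kg (hidden, varies)
- hood_handle (a point): middle of the hood's black round bar handle, 14 mm thick and 124 mm long, level, parallel to the hinge; it stands out from the hood's front, 37 mm from bar axis to hood, on stand-offs 52 mm either side of its middle; 205 mm from the hinge axis, level with it when shut (132 mm above the bench)
- hood_hinge (a point): point on the hood's hinge axis in the middle of the hood, at its back; its y axis is the hinge axis, its x axis points from the handle to the hinge and tilts with the hood
- marker_clip (a joint): angle of the yellow marker clip on the quadrant (rad), measured as the hood's angle: the red pointer stands at the clip when both are equal. Differs from run to run and must not be pushed
- pointer_tip (a point): tip of the red pointer on the hood's right side, 139 mm from the hinge axis
- marker_mark (a point): point of the yellow clip (13 x 20 x 12 mm) that the red pointer's tip must stand at
- oil_can: green oil can with a thin spout, 192 mm high, standing to the right of the tester; a bystander
- pliers: orange circlip pliers, 181 mm long, lying to the right; a bystander
- bearing: ball bearing, 52 mm across, 12 mm high, lying to the right; a bystander
- screwdriver: red screwdriver, 161 mm long, lying on a notebook at the right; a bystander

How it is judged:
On the way:
1. with the hood shut, the gauge's needle brought to rest over the green set hand (within about 4 degrees) (distance between needle_tip and set_hand_tip below 0.003 m and value of joint hood below 0.06 rad), for 0.5 s.
At the end, for the whole second after the job is handed in: the needle still within 3 mm at its tip (4 degrees) of the green set hand, the hood within 3 degrees of the yellow marker clip, at rest, and carried by the gripper's fingers at its bar handle through the last second (distance between needle_tip and set_hand_tip below 0.003 m and angle between the x axis of hood_hinge and the x axis of marker_clip, either way round below 0.052 rad and velocity of joint hood between -0.05 and 0.05 rad/s and contact force between the fingers and hood above 0.8 N and distance between the grasp point and hood_handle below 0.075 m); the arm keeps its last pose, push and grip.
It fails at once if the hood opened while the needle is off the set hand (value of joint hood above 0.08 rad and distance between needle_tip and set_hand_tip above 0.006 m).
It fails at once if the yellow marker clip pushed along the quadrant (distance of marker_mark from where it was at the start of the episode above 0.004 m).
It fails at once if a bystander (oil can, pliers, bearing, screwdriver) moved by more than 20 mm (distance of any of oil_can, pliers, bearing, screwdriver from where it was at the start of the episode above 0.02 m).
It also fails if it takes over 58 s, if anything falls off the work surface, if the arm or the gripper's body presses on something with over 40 N, if the wrist force passes 120 N, or if a joint passes its speed limit or range.

## Robot

A 7-joint arm with a two-finger parallel gripper is mounted at the origin on a cart in front of the work surface, level with it; the furniture and walls round the work are solid. World frame = base frame: x ahead of the robot, y to its left, z up, the work surface at z = 0. Lengths are in m, angles in rad, forces in N, time in s.
With the tool pointing down it reaches from about 0.4 to 0.9 m from the base axis. Payload 5.6 kg.
Tool frame: the origin (TCP) lies at the very end of the fingers, on their centre line; the grasp point (between the pads) lies 19 mm behind it; z points along the fingers, y is the direction in which the jaws open and shut (so a half turn about z gives the same grasp; the last joint's range is limited). The gripper opens to 92 mm and grips with 3 to 60 N. Pads are 20 mm wide; open, the fingers measure 128 mm over their backs; the gripper's body (75 mm by 189 mm) begins 69 mm behind the grasp point.
Start: joints at [-1.179, 0.468, -0.012, 1.603, 0.006, 1.071, -0.056], TCP at [0.274, 0.59, 0.215] pointing down, gripper open.
Joint ranges: [-2.53, 2.53], [-0.31, 2.02], [-1.57, 1.55], [0.28, 2.44], [-1.29, 4.43], [0.15, 1.84], [-2.92, 2.92]. Speed limits (rad/s): [2.57, 2.57, 3.14, 3.14, 3.14, 3.14, 3.14].

## Interface

Orientations are given as a unit quaternion [x, y, z, w].
In Python, from rig import r, capture, order gives the robot as it stands.
- The arm moves only by the tool step_arm, never from a script. Its argument "moves" is a list of rows, each a list of 7 numbers: the gripper command: -1 is fully open, 1 is shut, values between are in proportion, then the shift along the tool's x, y, z in m, then the turn, a rotation vector about the tool's x, y, z in rad. A call has exactly 8 rows; each row shifts and turns the commanded pose from where the row before left it, along the tool's axes as they then stand; what a row does not reach is not made up. A row lasts 1/10 s, in which the tool goes at most 50 mm and 8.59 degrees, less where a joint would pass 70% of its speed; a pose out of reach is approached as far as the arm can. A call is refused whole if a number of a shift passes 0.05 or a number of a turn 0.15, either way. A call with a gripper value outside its range is refused whole. The fingers move at their own pace and stop on an object; "squeeze" is the grip in N (left out, the last holds). Time passes only in rows, so rows that do not move let the fingers close, or fill a call up. It gives the time, the measured TCP pose, the force and the opening at its end, in the units of the state.
- r.observe(): the state, without advancing time (a new reading comes with each control period).
- capture(name): name is "scene" or "side" or "wrist"; returns a dict with "img" (384x512x3 uint8, red, green, blue), "fx", "fy", "cx", "cy" (pixels), "world_from_camera" (4x4, takes a point from camera to world coordinates). Camera axes: x right, y up, looking along -z (the intrinsics and any distortion apply to the point x, -y, -z); pixel columns grow to the right and rows downward; lengths in m; the calibration is good to about 2 mm. A picture is of the moment at which its call begins. There is no depth.
- order.finish_job(): hands the job in, once; it reports no verdict.
The state is a dict: "time": time; "q": joint angles; "joint_velocities": joint speeds; "joint_torque": joint torques, N m; "eef_pos": TCP position; "eef_rot": TCP orientation; "force": force on the tool from outside, world axes, zero at the start; "wrist_torque": the same for the moment, N m; "width": opening from 0.0 (shut) to 1.0 (fully open).
Only numpy, scipy, OpenCV 4.12 (cv2) and the standard library are available. Lean on these libraries where they do the work, as an engineer would, in place of code of your own. Each camera call takes 0.05 s, during which the arm holds its last target. There are 200 camera calls.

## Working session

There is one attempt and no reset: what is moved stays moved. The work goes in short steps, Python scripts to look and compute and a tool call to move; the robot and the scene stay as the last step left them, time stands still between calls to the robot, and variables do not carry over. Pictures are saved under pics/ and viewed, about 8 in all and at most 12, crops included, and the job is handed in when it is done.

Besides the shell and the picture viewer there is one more tool, called after ">>>" as a command line: name --pt "numbers of a row" for each row, then --argument value for the rest. step_arm: Moves the arm, as the interface text tells. Its arguments: {"type":"object","properties":{"moves":{"type":"array","items":{"type":"array","items":{"type":"number"}}},"squeeze":{"type":"number"}},"required":["moves"]}

```bash
ls; mkdir -p pics; cat > h.py <<'E'
from rig import r, capture, order
import numpy as np, cv2
from scipy.spatial.transform import Rotation as R
def snap(name,fn,crop=None,k=1):
    c=capture(name); im=c["img"][:,:,::-1].copy()
    cv2.imwrite(f"pics/raw_{fn}.png",im)
    np.savez(f"pics/{fn}.npz",T=c["world_from_camera"],K=[c["fx"],c["fy"],c["cx"],c["cy"]],img=c["img"])
    if crop: im=im[crop[1]:crop[3],crop[0]:crop[2]]
    if k!=1: im=cv2.resize(im,None,fx=k,fy=k,interpolation=cv2.INTER_CUBIC)
    cv2.imwrite(f"pics/{fn}.png",im); return c
def proj(c,P):
    T=np.array(c["T"]);K=c["K"]; p=(np.atleast_2d(P)-T[:3,3])@T[:3,:3]
    return np.c_[K[2]+K[0]*p[:,0]/-p[:,2],K[3]-K[1]*p[:,1]/-p[:,2]]
def ray(c,uv):
    T=np.array(c["T"]);K=c["K"]
    d=np.array([(uv[0]-K[2])/K[0],-(uv[1]-K[3])/K[1],-1]); return T[:3,3],T[:3,:3]@d
def atz(c,uv,z):
    o,d=ray(c,uv); return o+d*(z-o[2])/d[2]
E
python3 - <<'E'
from h import *
a=snap("scene","s0");b=snap("side","d0")
for c in(a,b): print([c.get(k) for k in("fx","fy","cx","cy")],c.keys(),np.round(c["world_from_camera"],3).tolist())
im=np.hstack([cv2.imread("pics/s0.png"),cv2.imread("pics/d0.png")])
print(r.observe())
E
```

```text
pics
[355.467541816, 355.467541816, 257.24369209963686, 193.82504520173617] dict_keys(['img', 'fx', 'fy', 'cx', 'cy', 'world_from_camera']) [[0.624, 0.379, -0.683, -0.138], [-0.781, 0.311, -0.541, -0.685], [0.007, 0.872, 0.49, 0.616], [0.0, 0.0, 0.0, 1.0]]
[399.57372259522396, 399.57372259522396, 252.78724638376332, 188.9812567314908] dict_keys(['img', 'fx', 'fy', 'cx', 'cy', 'world_from_camera']) [[-0.999, 0.005, -0.044, 0.551], [-0.041, -0.453, 0.89, 0.944], [-0.015, 0.891, 0.453, 0.623], [0.0, 0.0, 0.0, 1.0]]
{'time': 0.1, 'q': array([-1.17905391,  0.46827889, -0.01160913,  1.60355731,  0.00602891,
        1.07142343, -0.0563324 ]), 'joint_velocities': array([-0.0004016 , -0.00281557, -0.00019342, -0.00480078,  0.00211347,
       -0.0007929 ,  0.00073752]), 'joint_torque': array([ 7.20707249e-04, -5.21650743e+01, -1.25474122e-02, -2.44367319e+01,
       -5.67701587e-02,  1.41001999e-02,  7.49437572e-05]), 'eef_pos': array([0.27360038, 0.58900768, 0.21373159]), 'eef_rot': array([ 2.15701070e-01,  9.76459104e-01, -8.09461999e-04, -1.07086519e-04]), 'force': array([-1.07875681, -0.49114376,  0.20860609]), 'wrist_torque': array([-0.00157273,  0.03854815, -0.00012312]), 'width': 0.9996335948926882}
```

View pics/s0.png

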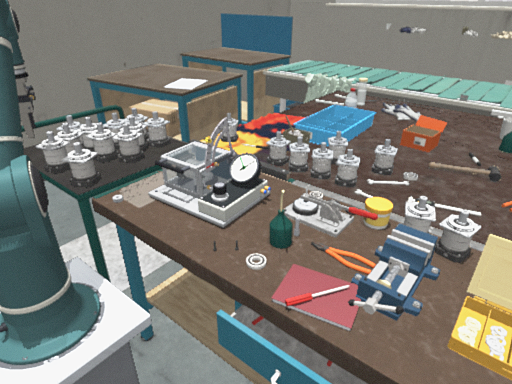

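View pics/d0.png

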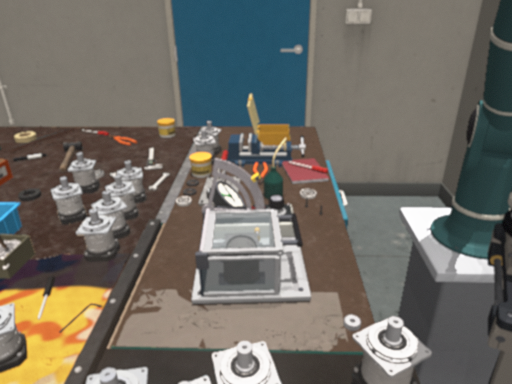

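The tester shows at about (210,185) in scene and (250,255) in side. Next I'll zoom both.

```bash
python3 - <<'E'
import cv2,numpy as np
a=cv2.imread("pics/s0.png")[105:230,140:280];b=cv2.imread("pics/d0.png")[150:310,180:325]
a=cv2.resize(a,(392*1,350),interpolation=cv2.INTER_CUBIC)
a=cv2.resize(cv2.imread("pics/s0.png")[115:225,145:275],(780,660)[0:2] if 0 else (650,550),interpolation=cv2.INTER_CUBIC)
cv2.imwrite("pics/s1.png",a)
cv2.imwrite("pics/d1.png",cv2.resize(b,None,fx=3.7,fy=3.7,interpolation=cv2.INTER_CUBIC))
E
```

```text
(no output)
```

View pics/s1.png

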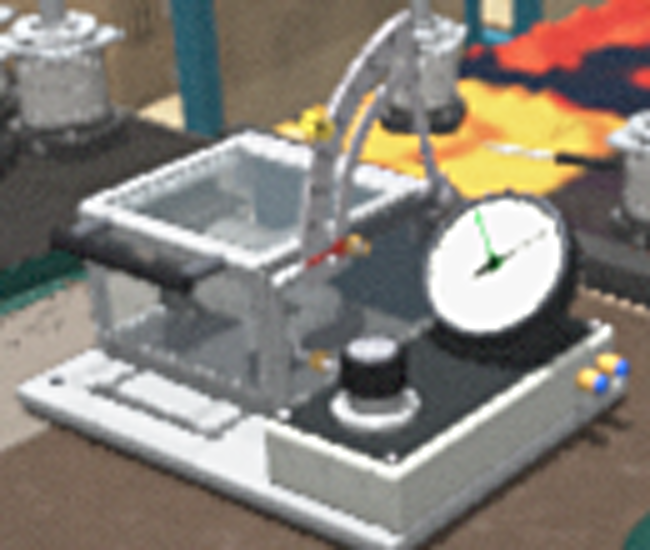

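View pics/d1.png

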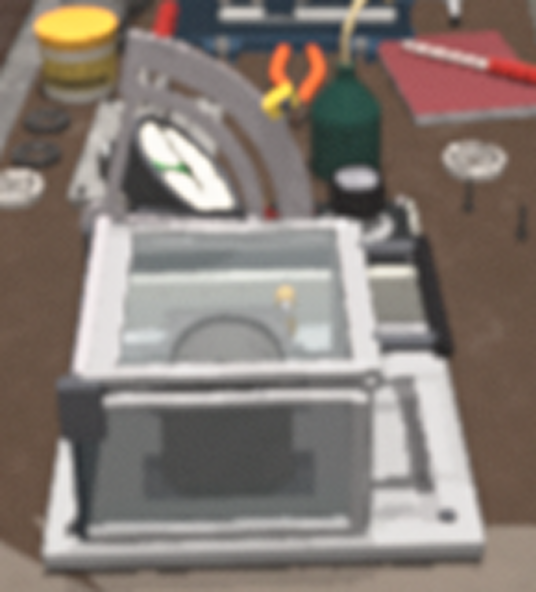

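```bash
cat > fit.py <<'E'
from h import *
from scipy.optimize import least_squares
A=np.load("pics/s0.npz");B=np.load("pics/d0.npz")
s=lambda u,v:(145+u/5,115+v/5)
d=lambda u,v:(180+u/3.7,150+v/3.7)
def W(p,P):
    c,q=np.cos(p[2]),np.sin(p[2]); x,y,z=P; return np.array([p[0]+c*x-q*y,p[1]+q*x+c*y,z])
def pts(p):
    x,y,a,kx,ky,hx,hy,t,cl,cy=p
    return dict(FL=(-.13,.1675,t),FR=(-.13,-.1675,t),BR=(.13,-.1675,t),BL=(.13,.1675,t),K=(kx,ky,.113),
     HL=(hx-.205,hy+.062,.132),HR=(hx-.205,hy-.062,.132),C=(hx-.138*np.cos(cl),cy,.132+.138*np.sin(cl)))
obs=[(A,"FL",s(20,385)),(A,"FR",s(400,538)),(A,"K",s(375,350)),(A,"HL",s(60,237)),(A,"HR",s(205,275)),
 (B,"FL",d(483,543)),(B,"BL",d(45,553)),(B,"K",d(357,178)),(B,"HL",d(443,346)),(B,"HR",d(403,240)),
 (A,"C",s(318,123)),(B,"C",d(281,100))]
def res(p):
    P=pts(p); return np.concatenate([proj(c,W(p,P[k]))[0]-o for c,k,o in obs]+[[(p[9]+.021)*300,(p[7]-.012)*300]])
f=least_squares(res,[.6,.2,0,-.07,-.1,.1,.07,.012,.7,-.021],x_scale=.1,loss="soft_l1")
if __name__=="__main__":
    p=f.x;print(np.round(p,4));print(np.round(res(p).reshape(-1,2),1).tolist())
    P=pts(p)
    print("knob",W(p,P["K"]),"handle",W(p,(p[5]-.205,p[6],.132)),"hinge",W(p,(p[5],p[6],.132)),"clip",W(p,P["C"]))
E
python3 fit.py
```

```text
[ 0.6054  0.112   0.0843 -0.081  -0.1132  0.0996  0.0692  0.0193  0.6471
 -0.0207]
[[-1.1, 0.9], [-0.2, 1.5], [-0.4, -0.0], [-0.6, 0.5], [-1.9, 2.3], [-0.1, -1.5], [-1.4, 0.8], [-0.2, -0.6], [-1.0, -0.2], [2.3, -1.1], [0.8, 0.2], [-5.2, 1.8], [0.1, 2.2]]
knob [ 0.53420091 -0.00759938  0.113     ] handle [0.49457386 0.17209179 0.132     ] hinge [0.69884562 0.18935578 0.132     ] clip [0.59671291 0.09044305 0.21519876]
```

```bash
cat > dial.py <<'E'
from fit import *
def dial(c,ctr,tips,gx,gz,gy=None):
    p=f.x; c0,q=np.cos(p[2]),np.sin(p[2])
    Rt=np.array([[c0,-q,0],[q,c0,0],[0,0,1]]); s2=.5**.5
    up=Rt@[s2,0,s2]; rt=Rt@[0,-1,0]; n=np.cross(rt,up)
    o,dd=ray(c,ctr); nn=Rt@np.array([1,0,0])
    C=W(p,(gx,gy,gz))
    o,dd=ray(c,ctr); C=o+dd*((C-o)@n)/(dd@n)
    out=[]
    for t in tips:
        o,dd=ray(c,t); P=o+dd*((C-o)@n)/(dd@n)-C
        out.append((np.degrees(np.arctan2(P@rt,P@up)),np.linalg.norm(P)))
    return C,out
E
cat > go.py <<'E'
from h import *
def go(pos,Rt):
    o=r.observe(); R0=R.from_quat(o["eef_rot"]); Rt=R.from_matrix(Rt)
    print("shift",np.round(R0.inv().apply(np.array(pos)-o["eef_pos"]),4),"turn",np.round((R0.inv()*Rt).as_rotvec(),4),"pos",np.round(o["eef_pos"],4),"q",np.round(o["q"],3))
def down(h): # tool down, tool y heading h deg
    h=np.radians(h); y=np.array([np.cos(h),np.sin(h),0]); z=np.array([0,0,-1]); return np.c_[np.cross(y,z),y,z]
E
python3 - <<'E'
from dial import *
print(f.x[:3])
# gauge centre: intersect rays scene/side approx
o1,d1=ray(A,s(493,264)); o2,d2=ray(B,d(178,168))
M=np.c_[d1,-d2]; t=np.linalg.lstsq(M,o2-o1,rcond=None)[0]; C=(o1+d1*t[0]+o2+d2*t[1])/2; print("C",C,np.linalg.norm(o1+d1*t[0]-o2-d2*t[1]))
p=f.x; v=C-[p[0],p[1],0]; c,q=np.cos(p[2]),np.sin(p[2]); g=(c*v[0]+q*v[1],-q*v[0]+c*v[1],v[2]); print("gauge local",g)
print(dial(A,s(493,264),[s(547,231),s(478,210)],g[0],g[2],g[1]))
from go import *
go((.45,0,.33),down(65))
E
```

```text
[0.60538436 0.11198008 0.08431447]
C [0.66138268 0.00376614 0.12262551] 0.004646452677706395
gauge local (np.float64(0.04668619986354444), np.float64(-0.1125453973338082), np.float64(0.12262550564068819))
(array([0.65976795, 0.00437478, 0.12106777]), [(np.float64(41.006340697272954), np.float64(0.0417762778612068)), (np.float64(-41.16528461656151), np.float64(0.043233882038091934))])
shift [-0.4081 -0.4601 -0.1155] turn [-0.0016  0.0001  0.0015] pos [0.2736 0.589  0.2137] q [-1.179  0.468 -0.012  1.604  0.006  1.071 -0.056]
```

The dial fit puts needle and set hand about 82° apart, so the knob needs about 103° anticlockwise. I'll move out now.

>>> step_arm --pt "-0.3 -0.0255 -0.029 -0.0145 0 0 0" --pt "-0.3 -0.0255 -0.029 -0.0145 0 0 0" --pt "-0.3 -0.0255 -0.029 -0.0145 0 0 0" --pt "-0.3 -0.0255 -0.029 -0.0145 0 0 0" --pt "-0.3 -0.0255 -0.029 -0.0145 0 0 0" --pt "-0.3 -0.0255 -0.029 -0.0145 0 0 0" --pt "-0.3 -0.0255 -0.029 -0.0145 0 0 0" --pt "-0.3 -0.0255 -0.029 -0.0145 0 0 0"

```text
time: 0.9
eef_pos: [0.3612, 0.2913, 0.3309]
eef_rot: [0.216, 0.976, -0.0, -0.0]
force: [1.6, 0.4, 0.1]
width: 0.648
```

>>> step_arm --pt "-0.3 -0.0255 -0.029 0 0 0 0" --pt "-0.3 -0.0255 -0.029 0 0 0 0" --pt "-0.3 -0.0255 -0.029 0 0 0 0" --pt "-0.3 -0.0255 -0.029 0 0 0 0" --pt "-0.3 -0.0255 -0.029 0 0 0 0" --pt "-0.3 -0.0255 -0.029 0 0 0 0" --pt "-0.3 -0.0255 -0.029 0 0 0 0" --pt "-0.3 -0.0255 -0.029 0 0 0 0"

```text
time: 1.7
eef_pos: [0.4483, -0.0048, 0.3305]
eef_rot: [0.216, 0.976, 0.0, -0.0]
force: [0.1, -0.2, -0.1]
width: 0.646
```

>>> step_arm --pt "-0.3 0 0 0 0 0 0.14" --pt "-0.3 0 0 0 0 0 0.14" --pt "-0.3 0 0 0 0 0 0.14" --pt "-0.3 0 0 0 0 0 0.14" --pt "-0.3 0 0 0 0 0 0.14" --pt "-0.3 0 0 0 0 0 0.14" --pt "-0.3 0 0 0 0 0 0.14" --pt "-0.3 0 0 0 0 0 0.14"

```text
time: 2.5
eef_pos: [0.4481, -0.0032, 0.3303]
eef_rot: [0.703, 0.711, -0.0, -0.0]
force: [-0.2, 0.3, -0.3]
width: 0.653
```

>>> step_arm --pt "-0.3 0 0 0 0 0 0.14" --pt "-0.3 0 0 0 0 0 0.14" --pt "-0.3 0 0 0 0 0 0.14" --pt "-0.3 0 0 0 0 0 0.14" --pt "-0.3 0 0 0 0 0 0.14" --pt "-0.3 0 0 0 0 0 0.11" --pt "-0.3 0 0 0 0 0 0" --pt "-0.3 0 0 0 0 0 0"

```text
time: 3.3
eef_pos: [0.4482, -0.0032, 0.3304]
eef_rot: [0.925, 0.38, -0.0, -0.0]
force: [1.2, -0.4, 0.4]
width: 0.651
```

```bash
python3 - <<'E'
from go import *
c=snap("wrist","w1",k=1.5)
print(c["fx"],c["cx"],c["cy"],np.round(c["world_from_camera"],4).tolist())
go((.534,-.008,.18),down(-45))
E
```

```text
290.0617097896992 257.2954123035415 192.61393451016656 [[0.7035, 0.6796, 0.2081, 0.5072], [-0.7107, 0.6726, 0.2063, 0.0559], [0.0002, -0.293, 0.9561, 0.5006], [0.0, 0.0, 0.0, 1.0]]
shift [0.0577 0.0637 0.1504] turn [-0.0002  0.0002 -0.0063] pos [ 0.4482 -0.0032  0.3305] q [-0.509 -0.016  0.443  1.945  0.007  1.212 -0.861]
```

View pics/w1.png

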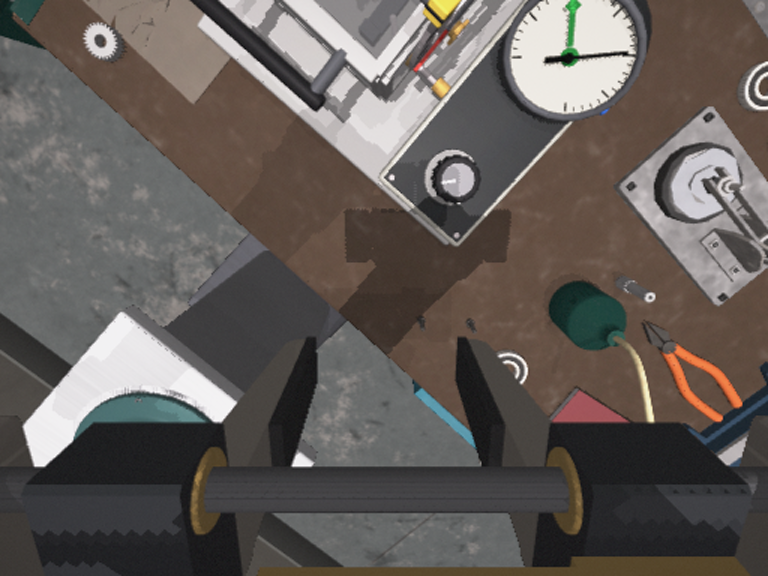

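Wrist view: knob top at (457,178), gauge centre (570,57), needle tip (630,53) pointing right, green tip (572,5).

```bash
python3 - <<'E'
from dial import *
from go import *
c=np.load("pics/w1.npz"); u=lambda a,b:(a/1.5,b/1.5)
print("knob",atz(c,u(457,178),.113))
print(dial(c,u(570,57),[u(630,53),u(572,5)],.0467,.1215,-.1125))
k=atz(c,u(457,178),.113)
go((k[0],k[1],.18),down(-45))
# handle ends & mark
print("handleR",atz(c,u(318,103),.132),"pred",W(f.x,pts(f.x)["HR"]))
E
```

```text
knob [ 0.53734301 -0.00082446  0.113     ]
(array([0.66122858, 0.00531706, 0.12146326]), [(np.float64(42.803340175244585), np.float64(0.04174028032253347)), (np.float64(-47.39061455957734), np.float64(0.03633168412063205))])
shift [0.0651 0.061  0.1504] turn [-0.0002  0.0002 -0.0063] pos [ 0.4482 -0.0032  0.3305] q [-0.509 -0.016  0.443  1.945  0.007  1.212 -0.861]
handleR [0.4978514  0.12138606 0.132     ] pred [0.49979516 0.11031204 0.132     ]
```

>>> step_arm --pt "-0.5 0.008 0.0078 0.015 0 0 0" --pt "-0.5 0.008 0.0078 0.015 0 0 0" --pt "-0.5 0.008 0.0078 0.015 0 0 0" --pt "-0.5 0.008 0.0078 0.015 0 0 0" --pt "-0.5 0.008 0.0078 0.015 0 0 0" --pt "-0.5 0.008 0.0078 0.015 0 0 0" --pt "-0.5 0.008 0.0078 0.015 0 0 0" --pt "-0.5 0.008 0.0078 0.015 0 0 0"

```text
time: 4.15
eef_pos: [0.5382, -0.0028, 0.2098]
eef_rot: [0.925, 0.38, -0.0, -0.0]
force: [-0.8, 0.9, 0.2]
width: 0.752
```

>>> step_arm --pt "-0.5 0 0 0.0155 0 0 0" --pt "-0.5 0 0 0.0155 0 0 0" --pt "-0.5 0 0 0.0155 0 0 0" --pt "-0.5 0 0 0.0155 0 0 0" --pt "-0.5 0 0 0 0 0 0" --pt "-0.5 0 0 0 0 0 0" --pt "-0.5 0 0 0 0 0 0" --pt "-0.5 0 0 0 0 0 0"

```text
time: 4.95
eef_pos: [0.5384, -0.0028, 0.1495]
eef_rot: [0.925, 0.379, 0.001, 0.0]
force: [-0.2, 0.4, 0.8]
width: 0.752
```

```bash
python3 - <<'E'
from go import *
c=snap("wrist","w2",k=1.5)
go((.537,-.003,.085),down(-45))
C=np.load("pics/w2.npz"); o=r.observe(); Rm=R.from_quat(o["eef_rot"]).as_matrix()
for d in(0,.05,.1): print(proj(C,o["eef_pos"]+Rm[:,2]*(o["eef_pos"][2]-.113))*1.5); break
E
```

```text
shift [-0.0011 -0.0008  0.0644] turn [ 0.0008 -0.0013 -0.0084] pos [ 0.5383 -0.0028  0.1494] q [-0.413  0.375  0.438  1.96  -0.209  0.848 -0.657]
[[386.60064992 326.96816992]]
```

View pics/w2.png

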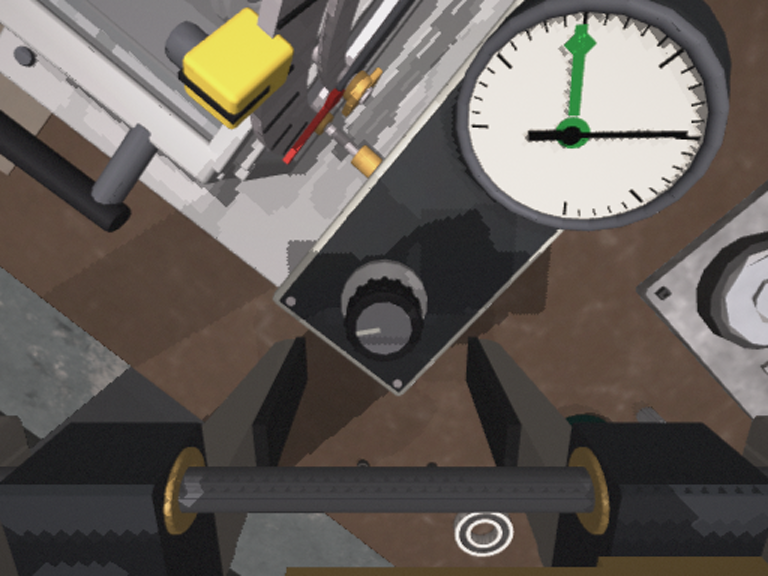

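Knob top at (384,327) coincides with the tool axis (386,327). Needle tip is at (688,136), green tip (580,28), dial centre (571,132), and the yellow clip at (237,65). Descending and gripping.

>>> step_arm --pt "-0.5 0 0 0.013 0 0 0" --pt "-0.5 0 0 0.013 0 0 0" --pt "-0.5 0 0 0.013 0 0 0" --pt "-0.5 0 0 0.013 0 0 0" --pt "-0.5 0 0 0.013 0 0 0" --pt "-0.5 0 0 0 0 0 0" --pt "-0.2 0 0 0 0 0 0" --pt "0.1 0 0 0 0 0 0"

```text
time: 5.8
eef_pos: [0.5382, -0.0029, 0.084]
eef_rot: [0.926, 0.379, 0.0, 0.0]
force: [0.7, -0.8, 0.3]
width: 0.597
```

>>> step_arm --pt "0.4 0 0 0 0 0 0" --pt "0.7 0 0 0 0 0 0" --pt "1 0 0 0 0 0 0" --pt "1 0 0 0 0 0 0" --pt "1 0 0 0 0 0 0" --pt "1 0 0 0 0 0 0" --pt "1 0 0 0 0 0 0" --pt "1 0 0 0 0 0 0" --squeeze 15

```text
time: 6.6
eef_pos: [0.5373, -0.0019, 0.084]
eef_rot: [0.925, 0.379, -0.0, -0.001]
force: [-2.9, 2.6, 5.6]
width: 0.433
```

```bash
python3 - <<'E'
from dial import *
c=np.load("pics/w2.npz"); u=lambda a,b:(a/1.5,b/1.5)
print(dial(c,u(571,132),[u(688,136),u(580,28)],.0467,.1215,-.1125))
E
```

```text
(array([0.66051552, 0.00619876, 0.12082699]), [(np.float64(44.44269912758305), np.float64(0.04256672370459939)), (np.float64(-45.25619848374072), np.float64(0.041210675977909346))])
```

>>> step_arm --pt "1 0 0 0 0 0 -0.12" --pt "1 0 0 0 0 0 -0.12" --pt "1 0 0 0 0 0 -0.12" --pt "1 0 0 0 0 0 -0.12" --pt "1 0 0 0 0 0 -0.12" --pt "1 0 0 0 0 0 -0.12" --pt "1 0 0 0 0 0 -0.12" --pt "1 0 0 0 0 0 -0.12"

```text
time: 7.4
eef_pos: [0.5365, -0.0017, 0.084]
eef_rot: [0.644, 0.765, -0.0, -0.001]
force: [-5.5, 3.8, 7.4]
width: 0.431
```

>>> step_arm --pt "1 0 0 0 0 0 -0.12" --pt "1 0 0 0 0 0 -0.12" --pt "1 0 0 0 0 0 -0.12" --pt "1 0 0 0 0 0 -0.12" --pt "1 0 0 0 0 0 -0.12" --pt "1 0 0 0 0 0 -0.12" --pt "1 0 0 0 0 0 -0.06" --pt "1 0 0 0 0 0 0"

```text
time: 8.2
eef_pos: [0.536, -0.002, 0.084]
eef_rot: [0.306, 0.952, -0.0, -0.002]
force: [-6.2, 3.0, 9.9]
width: 0.434
```

```bash
python3 - <<'E'
from dial import *
from go import *
snap("scene","s2"); snap("wrist","w3")
a=cv2.resize(cv2.imread("pics/raw_s2.png")[135:195,215:275],(480,480),interpolation=cv2.INTER_CUBIC)
b=cv2.resize(cv2.imread("pics/raw_w3.png"),None,fx=.6,fy=.6)
cv2.imwrite("pics/c3.png",np.hstack([a,np.vstack([b,np.zeros((480-b.shape[0],b.shape[1],3),np.uint8)])]))
go((.537,-.003,.085),down(60))
E
```

```text
shift [-0.0013 -0.0002 -0.001 ] turn [-0.0011 -0.0032 -0.1006] pos [ 0.5361 -0.002   0.084 ] q [-0.029  0.458 -0.036  1.977  0.023  0.711  0.868]
```

View pics/c3.png

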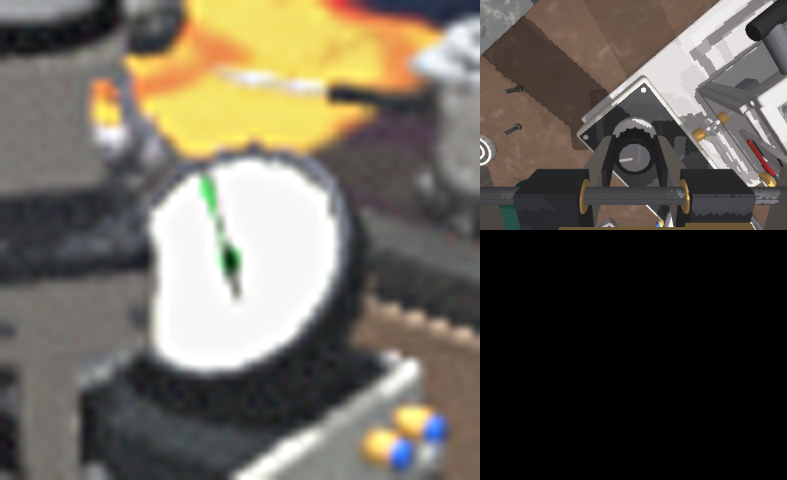

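Needle is now close to the green hand in scene, at about 95°+ of knob turn, but this view is too coarse to confirm it. I'll release, rise and look from the wrist.

>>> step_arm --pt "0.4 0 0 0 0 0 0" --pt "0 0 0 0 0 0 0" --pt "-0.5 0 0 0 0 0 0" --pt "-0.5 0 0 0 0 0 0" --pt "-0.5 0 0 -0.02 0 0 0" --pt "-0.5 0 0 -0.025 0 0 0" --pt "-0.5 0 0 -0.03 0 0 0.1" --pt "-0.5 0 0 -0.03 0 0 0.14"

```text
time: 9.1
eef_pos: [0.5377, -0.0032, 0.1894]
eef_rot: [0.421, 0.907, -0.0, -0.0]
force: [0.7, 0.0, 0.7]
width: 0.751
```

>>> step_arm --pt "-0.5 0 0 0 0 0 0.14" --pt "-0.5 0 0 0 0 0 0.14" --pt "-0.5 0 0 0 0 0 0.14" --pt "-0.5 0 0 0 0 0 0.14" --pt "-0.5 0 0 0 0 0 0.14" --pt "-0.5 0 0 0 0 0 0.1" --pt "-0.5 0 0 0 0 0 0" --pt "-0.5 0 0 0 0 0 0"

```text
time: 9.9
eef_pos: [0.5379, -0.0029, 0.1885]
eef_rot: [0.739, 0.674, -0.0, 0.0]
force: [0.5, -0.3, 0.7]
width: 0.748
```

```bash
python3 - <<'E'
from dial import *
from go import *
snap("wrist","w4",k=1.5)
go((.537,-.003,.085),down(0))
c=np.load("pics/w4.npz")
print(proj(c,[.6605,.006,.121])*1.5)
E
```

```text
shift [-0.0002 -0.0009  0.1035] turn [ 0.0002  0.0001 -0.092 ] pos [ 0.5379 -0.0029  0.1885] q [-0.187  0.307  0.157  1.913 -0.059  0.926 -0.094]
[[600.48601198 273.62545793]]
```

View pics/w4.png

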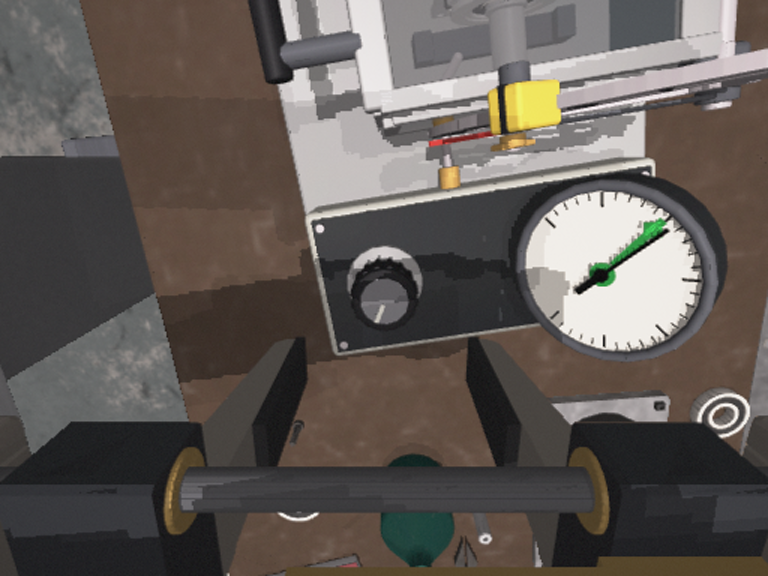

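Needle tip is at (668,230), green tip about (661,220), centre (601,274). It's still a few degrees clockwise of green.

```bash
python3 - <<'E'
from dial import *
c=np.load("pics/w4.npz"); u=lambda a,b:(a/1.5,b/1.5)
print(dial(c,u(601,274),[u(668,230),u(661,221)],.0467,.1215,-.1125))
im=cv2.imread("pics/raw_w4.png")[135:195,380:460]
hsv=cv2.cvtColor(im,cv2.COLOR_BGR2HSV)
cen=np.array(u(601,274))-[380,135]
def ang(m):
    v,x=np.nonzero(m); P=np.c_[x,v]-cen+0; rr=np.hypot(*P.T); return P,rr
# ring-wise centroids -> tips in dial angle
g=(hsv[...,0]>45)&(hsv[...,0]<80)&(hsv[...,1]>120)
k=(hsv[...,2]<60)
for nm,m in(("g",g),("k",k)):
    v,x=np.nonzero(m); pts_=[(a+380,b+135) for a,b in zip(x,v)]
    C,o=dial(c,u(601,274),pts_,.0467,.1215,-.1125); o=np.array(o)
    for lo,hi in((.012,.02),(.02,.028),(.028,.036),(.036,.043)):
        s_=(o[:,1]>lo)&(o[:,1]<hi)&(abs(o[:,0]+40)<30); print(nm,lo,s_.sum(),o[s_,0].mean() if s_.any() else None)
E
```

```text
(array([0.66077673, 0.00576836, 0.12105102]), [(np.float64(-37.80413335329247), np.float64(0.04104977295152773)), (np.float64(-45.36988463827457), np.float64(0.041808851845140084))])
g 0.012 39 -45.94402477509256
g 0.02 58 -44.53202212295136
g 0.028 73 -45.016226329515156
g 0.036 75 -45.203971830852076
k 0.012 17 -38.873768430984406
k 0.02 20 -38.77636343283004
k 0.028 21 -38.6690639903732
k 0.036 15 -38.667049035737605
```

>>> step_arm --pt "-0.5 0 0 0.025 0 0 0" --pt "-0.5 0 0 0.025 0 0 0" --pt "-0.5 0 0 0.025 0 0 0" --pt "-0.5 0 0 0.018 0 0 0" --pt "-0.5 0 0 0.01 0 0 0" --pt "-0.2 0 0 0 0 0 0" --pt "0 0 0 0 0 0 0" --pt "0.3 0 0 0 0 0 0"

```text
time: 10.75
eef_pos: [0.5387, -0.0028, 0.0866]
eef_rot: [0.74, 0.673, 0.001, 0.001]
force: [-0.3, 0.5, 0.5]
width: 0.512
```

>>> step_arm --pt "1 0 0 0 0 0 0" --pt "1 0 0 0 0 0 0" --pt "1 0 0 0 0 0 0" --pt "1 0 0 0 0 0 0" --pt "1 0 0 0 0 0 -0.045" --pt "1 0 0 0 0 0 -0.05" --pt "1 0 0 0 0 0 -0.045" --pt "1 0 0 0 0 0 0"

```text
time: 11.55
eef_pos: [0.5367, -0.0027, 0.0863]
eef_rot: [0.69, 0.724, -0.0, -0.001]
force: [-4.9, 0.4, 5.3]
width: 0.428
```

>>> step_arm --pt "1 0 0 0 0 0 0" --pt "1 0 0 0 0 0 0" --pt "0.4 0 0 0 0 0 0" --pt "0 0 0 0 0 0 0" --pt "-0.5 0 0 0 0 0 0" --pt "-0.5 0 0 -0.035 0 0 0" --pt "-0.5 0 0 -0.035 0 0 0" --pt "-0.5 0 0 -0.035 0 0 0"

```text
time: 12.35
eef_pos: [0.538, -0.0029, 0.1919]
eef_rot: [0.691, 0.723, 0.0, 0.0]
force: [1.3, -0.2, -0.0]
width: 0.751
```

```bash
python3 - <<'E'
from dial import *
from go import *
snap("wrist","w5",k=1.5)
go((.537,-.003,.085),down(0))
c=np.load("pics/w5.npz")
g0=np.array([.66078,.00577,.12105]); cen=proj(c,g0)[0]; print(cen*1.5)
im=cv2.imread("pics/raw_w5.png"); hsv=cv2.cvtColor(im,cv2.COLOR_BGR2HSV)
yy,xx=np.mgrid[:384,:512]; near=np.hypot(xx-cen[0],yy-cen[1])<60
g=(hsv[...,0]>45)&(hsv[...,0]<80)&(hsv[...,1]>120)&near
k=(hsv[...,2]<60)&near
for nm,m in(("g",g),("k",k)):
    v,x=np.nonzero(m); C,o=dial(c,cen,list(zip(x,v)),.0467,.1215,-.1125); o=np.array(o)
    for lo,hi in((.012,.02),(.02,.028),(.028,.036),(.036,.043)):
        s_=(o[:,1]>lo)&(o[:,1]<hi)&(abs(o[:,0]+43)<25); print(nm,lo,s_.sum(),o[s_,0].mean() if s_.any() else None)
E
```

```text
shift [ 0.     -0.0058  0.1128] turn [ 0.0105 -0.0005  0.0457] pos [ 0.5416 -0.0029  0.1979] q [-0.158  0.297  0.121  1.901 -0.044  0.936  0.03 ]
[596.33113376 300.26794593]
g 0.012 31 -44.257136126806294
g 0.02 28 -44.93695943767612
g 0.028 55 -45.11787783331783
g 0.036 59 -44.97272397146411
k 0.012 20 -44.41598184947707
k 0.02 24 -44.572612446452645
k 0.028 24 -44.74752617398301
k 0.036 14 -44.90221034997679
```

View pics/w5.png

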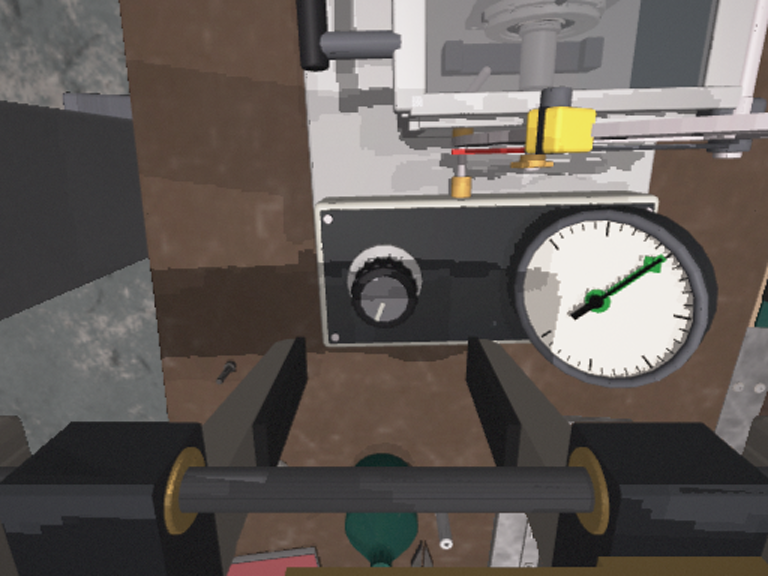

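The needle lies over the green hand (-44.7° against -45.0°). Now I'll measure the handle, hinge and clip from the stored views.

```bash
cat > clip.py <<'E'
from fit import *
def blob(fn,lo,hi,box=None):
    c=np.load(f"pics/{fn}.npz"); hsv=cv2.cvtColor(c["img"],cv2.COLOR_RGB2HSV)
    m=cv2.inRange(hsv,lo,hi)
    if box: 
        z=np.zeros_like(m); z[box[1]:box[3],box[0]:box[2]]=m[box[1]:box[3],box[0]:box[2]]; m=z
    n,l,s_,ce=cv2.connectedComponentsWithStats(m)
    i=1+np.argmax(s_[1:,4]); v,x=np.nonzero(l==i); return c,ce[i],np.c_[x,v],s_[i]
def tri(L):
    M=0;b=0
    for c,uv in L:
        o,d_=ray(c,uv); d_=d_/np.linalg.norm(d_); Q=np.eye(3)-np.outer(d_,d_); M=M+Q; b=b+Q@o
    return np.linalg.solve(M,b)
def loc(P):
    p=f.x; v=np.array(P)-[p[0],p[1],0]; c,q=np.cos(p[2]),np.sin(p[2]); return np.array([c*v[0]+q*v[1],-q*v[0]+c*v[1],v[2]])
E
python3 - <<'E'
from clip import *
L=[];
for fn,box in(("s0",(195,130,220,150)),("d0",(245,168,265,185)),("w2",(110,0,210,95)),("w4",(310,40,385,100)),("w5",(340,60,410,110))):
    c,ce,px,st=blob(fn,(22,150,110),(32,255,255),box); print(fn,np.round(ce,1),st); L.append((c,ce))
for S in(L,L[:2],L[2:],L[:1]+L[2:]): P=tri(S); print("clip",np.round(P,4),np.round(loc(P),4))
u=lambda a,b:(a/1.5,b/1.5)
W4,W5,W2,W1=[np.load(f"pics/{n}.npz") for n in("w4","w5","w2","w1")]
PT=tri([(W4,u(430,144)),(W5,u(453,152)),(W2,u(288,160))]); print("ptr",PT,loc(PT))
for c,uv in((W1,u(318,103)),(W2,u(117,217)),(W4,u(279,76)),(W5,u(314,66))): print("bar end",atz(c,uv,.132),loc(atz(c,uv,.132)))
# yaw from bar direction: W2 far point
for c,a,b in((W2,u(117,217),u(0,130)),(W1,u(318,103),u(195,0)),(W4,u(279,76),u(262,0))):
    v=atz(c,b,.132)-atz(c,a,.132); print("bar heading",np.degrees(np.arctan2(v[1],v[0]))-90)
print("console edge yaw",[ (lambda v:np.degrees(np.arctan2(v[1],v[0])))(atz(W5,u(655,200),.067)-atz(W5,u(322,205),.067))])
E
```

```text
s0 [207.4 139.4] [205 137   6   5  19]
d0 [254.6 176.1] [252 173   8   8  29]
w2 [157.   39.8] [ 122    5   74   71 2728]
w4 [354.4  69.8] [336  54  38  34 993]
w5 [378.4  86.4] [362  71  35  31 859]
clip [0.5886 0.0907 0.221 ] [-0.0185 -0.0198  0.221 ]
clip [0.5871 0.0884 0.2207] [-0.0202 -0.022   0.2207]
clip [0.5891 0.0911 0.221 ] [-0.018  -0.0195  0.221 ]
clip [0.5894 0.0914 0.219 ] [-0.0177 -0.0192  0.219 ]
ptr [0.56781595 0.08404346 0.1311115 ] [-0.03978762 -0.02467357  0.1311115 ]
bar end [0.4978514  0.12138606 0.132     ] [-0.10635884  0.01842841  0.132     ]
bar end [0.49865996 0.12069633 0.132     ] [-0.10561124  0.01767305  0.132     ]
bar end [0.49821548 0.12105834 0.132     ] [-0.10602365  0.01807119  0.132     ]
bar end [0.49787626 0.12007675 0.132     ] [-0.10644433  0.01712166  0.132     ]
bar heading 4.052004781741303
bar heading 5.947763693790122
bar heading 4.665215561227782
console edge yaw [np.float64(3.520009230066079)]
```

```bash
cat >> go.py <<'E'
from fit import f,W
YAW=.082
def tilt(b): # tool z b deg below horizontal, toward tester +x, tool y up-back
    b=np.radians(b); fx=np.array([np.cos(YAW),np.sin(YAW),0]); up=np.array([0,0,1.])
    z=np.cos(b)*fx-np.sin(b)*up; y=np.sin(b)*fx+np.cos(b)*up; return np.c_[np.cross(y,z),y,z]
H=W(f.x,(-.1058,.078,.132))
hinge=W(f.x,(.0993,.078,.132))
E
python3 - <<'E'
from go import *
print(H,hinge)
T=tilt(50); go(H-.08*T[:,2],T); go(H-.08*T[:,2],tilt(90)); go(H+.013*T[:,2],T)
E
```

```text
[0.49339146 0.18079309 0.132     ] [0.69776287 0.19806551 0.132     ]
shift [ 0.1838 -0.0912  0.0037] turn [-0.6875  0.0126 -0.0349] pos [ 0.5416 -0.0029  0.1979] q [-0.158  0.297  0.121  1.901 -0.044  0.936  0.03 ]
shift [ 0.1838 -0.0912  0.0037] turn [ 0.0105 -0.0001 -0.0363] pos [ 0.5416 -0.0029  0.1979] q [-0.158  0.297  0.121  1.901 -0.044  0.936  0.03 ]
shift [ 0.1859 -0.0322  0.0756] turn [-0.6875  0.0126 -0.0349] pos [ 0.5416 -0.0029  0.1979] q [-0.158  0.297  0.121  1.901 -0.044  0.936  0.03 ]
```

>>> step_arm --pt "0.4 0 -0.03 -0.004 0 0 0" --pt "0.4 0 -0.03 0 0 0 0" --pt "0.4 0.02 -0.031 0 0 0 0" --pt "0.4 0.033 0 0 0 0 0" --pt "0.4 0.033 0 0 0 0 0" --pt "0.4 0.033 0 0 0 0 0" --pt "0.4 0.033 0 0 0 0 0" --pt "0.4 0.032 0 0 0 0 -0.036"

```text
time: 13.2
eef_pos: [0.4387, 0.1784, 0.1949]
eef_rot: [0.677, 0.736, 0.001, 0.0]
force: [-0.0, 0.0, -1.0]
width: 0.302
```

>>> step_arm --pt "0.4 0 0 0 -0.087 0 0" --pt "0.4 0 0 0 -0.087 0 0" --pt "0.4 0 0 0 -0.087 0 0" --pt "0.4 0 0 0 -0.087 0 0" --pt "0.4 0 0 0 -0.087 0 0" --pt "0.4 0 0 0 -0.087 0 0" --pt "0.4 0 0 0 -0.087 0 0" --pt "0.4 0 0 0 -0.087 0 0"

```text
time: 14.0
eef_pos: [0.4386, 0.1726, 0.193]
eef_rot: [0.648, 0.705, 0.206, 0.202]
force: [0.9, -0.7, 0.8]
width: 0.302
```

```bash
python3 - <<'E'
from go import *
snap("wrist","w6",k=1.3)
T=tilt(50); go(H+.013*T[:,2],T)
c=np.load("pics/w6.npz"); o=r.observe(); z=R.from_quat(o["eef_rot"]).as_matrix()[:,2]
print("tool axis 67mm ahead px",proj(c,o["eef_pos"]+.067*z)*1.3, "bar pred",proj(c,[H])*1.3)
E
```

```text
shift [0.0065 0.0146 0.094 ] turn [-0.1149  0.0179  0.0073] pos [0.4384 0.1714 0.1926] q [-0.334  0.009 -0.336  2.425  1.012  0.391 -1.479]
tool axis 67mm ahead px [[333.47034225 268.12820803]] bar pred [[352.18292327 252.91015635]]
```

View pics/w6.png

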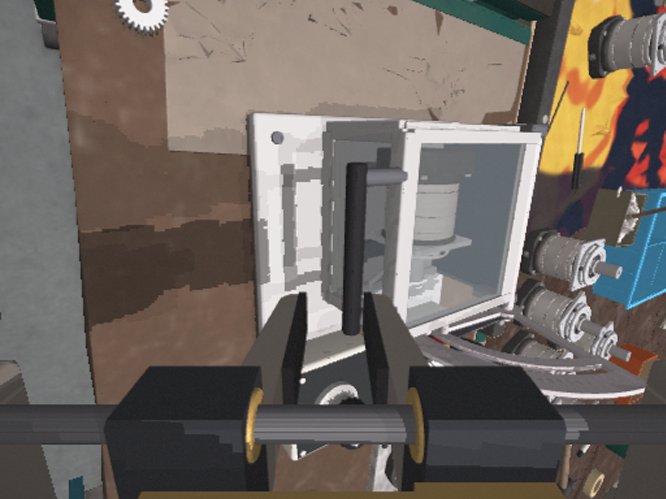

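Bar runs from (356,165) to (351,330), with its middle where I predicted. The 50° tilt brings q4 to its limit, so I'll use 65° instead.

```bash
python3 - <<'E'
from go import *
T=tilt(65); go(H-.05*T[:,2],T); go(H+.013*T[:,2],T)
E
```

```text
shift [0.0053 0.0204 0.0316] turn [0.1469 0.0187 0.0049] pos [0.4384 0.1714 0.1926] q [-0.334  0.009 -0.336  2.425  1.012  0.391 -1.479]
shift [0.0065 0.0112 0.094 ] turn [0.1469 0.0187 0.0049] pos [0.4384 0.1714 0.1926] q [-0.334  0.009 -0.336  2.425  1.012  0.391 -1.479]
```

>>> step_arm --pt "0.48 0.001 0.0034 0.005 0.0245 0.003 0" --pt "0.48 0.001 0.0034 0.005 0.0245 0.003 0" --pt "0.48 0.001 0.0034 0.005 0.0245 0.003 0" --pt "0.48 0.001 0.0034 0.005 0.0245 0.003 0" --pt "0.48 0.001 0.0034 0.005 0.0245 0.003 0" --pt "0.48 0.001 0.0034 0.005 0.0245 0.003 0" --pt "0.48 0 0 0 0 0 0" --pt "0.48 0 0 0 0 0 0"

```text
time: 14.85
eef_pos: [0.4723, 0.1787, 0.1772]
eef_rot: [0.662, 0.718, 0.158, 0.147]
force: [-0.9, 0.4, 0.5]
width: 0.259
```

```bash
python3 - <<'E'
from go import *
T=tilt(65); go(H+.013*T[:,2],T)
E
```

```text
shift [0.0005 0.0002 0.0629] turn [-0.001   0.0024  0.0005] pos [0.4723 0.1787 0.1772] q [-0.266  0.119 -0.305  2.281  0.602  0.422 -0.993]
```

Well aligned. Going in along the tool axis and closing.

>>> step_arm --pt "0.48 0 0 0.012 0 0 0" --pt "0.48 0 0 0.012 0 0 0" --pt "0.48 0 0 0.012 0 0 0" --pt "0.48 0 0 0.012 0 0 0" --pt "0.48 0 0 0.01 0 0 0" --pt "0.48 0 0 0.006 0 0 0" --pt "0.48 0 0 0 0 0 0" --pt "0.48 0 0 0 0 0 0"

```text
time: 15.65
eef_pos: [0.4988, 0.1811, 0.1194]
eef_rot: [0.661, 0.719, 0.158, 0.147]
force: [-0.5, 0.4, 0.8]
width: 0.263
```

>>> step_arm --pt "0.7 0 0 0 0 0 0" --pt "1 0 0 0 0 0 0" --pt "1 0 0 0 0 0 0" --pt "1 0 0 0 0 0 0" --pt "1 0 0 0 0 0 0" --pt "1 0 0 0 0 0 0" --pt "1 0 0 0 0 0 0" --pt "1 0 0 0 0 0 0" --squeeze 30

```text
time: 16.45
eef_pos: [0.4998, 0.1812, 0.12]
eef_rot: [0.661, 0.718, 0.159, 0.148]
force: [0.4, -0.3, 5.4]
width: 0.143
```

```bash
python3 - <<'E'
from go import *
T=tilt(65); o=r.observe(); go(H+.013*T[:,2],T); print(o["force"],o["wrist_torque"],o["width"])
E
```

```text
shift [ 0.0002 -0.0007 -0.0006] turn [0.0005 0.0018 0.0008] pos [0.4998 0.1812 0.12  ] q [-0.356  0.267 -0.188  2.279  0.876  0.307 -1.25 ]
[ 0.39483108 -0.27809278  5.43980057] [-0.03208531 -0.25239241 -0.15297303] 0.14334610607284137
```

```bash
python3 - <<'E'
from go import *
o=r.observe(); R0=R.from_quat(o["eef_rot"]); rv=R0.inv().apply(o["eef_pos"]-hinge); print(rv)
ax=R0.inv().apply([-np.sin(YAW),np.cos(YAW),0]); print(ax)
for d in(.01,.02,.035): print(d,np.round(R.from_rotvec(ax*d).apply(rv)-rv,5),np.round(ax*d,5))
E
```

```text
[-0.0006158  -0.18511018 -0.07320272]
[ 9.99998091e-01  7.78253622e-04 -1.79205416e-03]
0.01 [-0.       0.00074 -0.00185] [ 1.e-02  1.e-05 -2.e-05]
0.02 [-1.00e-05  1.50e-03 -3.69e-03] [ 2.e-02  2.e-05 -4.e-05]
0.035 [-1.00e-05  2.67e-03 -6.43e-03] [ 3.5e-02  3.0e-05 -6.0e-05]
```

>>> step_arm --pt "1 0 0.0015 -0.0037 0.02 0 0" --pt "1 0 0.0027 -0.0064 0.035 0 0" --pt "1 0 0.0027 -0.0064 0.035 0 0" --pt "1 0 0.0027 -0.0064 0.035 0 0" --pt "1 0 0.0027 -0.0064 0.035 0 0" --pt "1 0 0.0027 -0.0064 0.035 0 0" --pt "1 0 0.0027 -0.0064 0.035 0 0" --pt "1 0 0.0015 -0.0037 0.02 0 0"

```text
time: 17.25
eef_pos: [0.5026, 0.1813, 0.1684]
eef_rot: [0.675, 0.732, 0.067, 0.063]
force: [3.8, 1.3, -3.1]
width: 0.142
```

```bash
cat > ho.py <<'E'
from go import *
def st():
    o=r.observe(); Rm=R.from_quat(o["eef_rot"]); z=Rm.as_matrix()[:,2]
    b=o["eef_pos"]-.013*z-hinge; fx=np.array([np.cos(YAW),np.sin(YAW),0])
    print("hood deg from bar",np.degrees(np.arctan2(b[2],-b@fx)),"r",np.hypot(b[2],b@fx),"tool pitch",np.degrees(np.arcsin(-z[2]))-65,"F",o["force"].round(1),"w",o["width"],"q",o["q"].round(2),"t",o["time"])
    rv=Rm.inv().apply(o["eef_pos"]-hinge); print("rv",rv.round(4))
if __name__=="__main__": st()
E
python3 ho.py
```

```text
hood deg from bar 13.924116988485869 r 0.2042840157710773 tool pitch 14.4833846765154 F [ 3.8  1.3 -3.1] w 0.1415403217013007 q [-0.05  0.29 -0.46  2.04  0.32  0.7  -0.63] t 17.25
rv [-0.0008 -0.186  -0.0715]
```

>>> step_arm --pt "1 0 0.0018 -0.0046 0.025 0 0" --pt "1 0 0.0027 -0.0064 0.035 0 0" --pt "1 0 0.0027 -0.0064 0.035 0 0" --pt "1 0 0.0027 -0.0064 0.035 0 0" --pt "1 0 0.0027 -0.0064 0.035 0 0" --pt "1 0 0.0027 -0.0064 0.035 0 0" --pt "1 0 0.0027 -0.0064 0.035 0 0" --pt "1 0 0.0027 -0.0064 0.035 0 0"

```text
time: 18.05
eef_pos: [0.5185, 0.1823, 0.2181]
eef_rot: [0.677, 0.735, -0.034, -0.029]
force: [0.4, -1.1, -2.1]
width: 0.142
```

>>> step_arm --pt "1 0 0.0027 -0.0064 0.035 0 0" --pt "1 0 0.0027 -0.0064 0.035 0 0" --pt "1 0 0.0022 -0.0055 0.03 0 0" --pt "1 0 0.0008 -0.0019 0.01 0 0" --pt "1 0 0 0 0 0 0" --pt "1 0 0 0 0 0 0" --pt "1 0 0 0 0 0 0" --pt "1 0 0 0 0 0 0"

```text
time: 18.85
eef_pos: [0.5291, 0.183, 0.2374]
eef_rot: [0.674, 0.732, -0.074, -0.065]
force: [-4.3, -2.0, 0.1]
width: 0.146
```

```bash
python3 - <<'E'
from ho import *
st()
snap("scene","s7"); snap("wrist","w7"); snap("side","d7")
a=cv2.resize(cv2.imread("pics/raw_s7.png")[120:185,165:245],(480,390),interpolation=cv2.INTER_CUBIC)
d=cv2.resize(cv2.imread("pics/raw_d7.png")[150:215,205:275],None,fx=4.5,fy=6,interpolation=cv2.INTER_CUBIC)
cv2.imwrite("pics/c7.png",np.hstack([a,d]))
E
```

```text
hood deg from bar 35.32512440971662 r 0.20441256256783347 tool pitch 13.66057315640434 F [-4.3 -2.   0.1] w 0.14557328547407875 q [-0.01  0.46 -0.48  1.63  0.14  1.29 -0.44] t 18.85
rv [-0.0015 -0.1868 -0.0701]
```

View pics/c7.png

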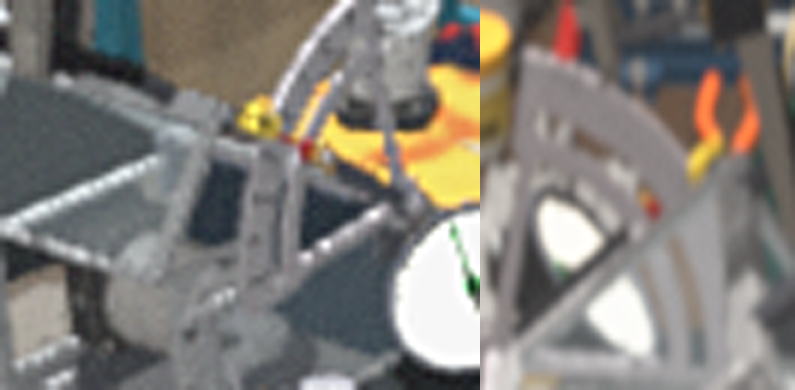

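```bash
python3 - <<'E'
from clip import *
import itertools
hx=.0993
obs_=[]
for fn,box in(("w2",(110,0,210,95)),("w4",(310,40,385,100)),("w5",(340,60,410,110))):
    c=np.load(f"pics/{fn}.npz"); hsv=cv2.cvtColor(c["img"],cv2.COLOR_RGB2HSV); m=cv2.inRange(hsv,(22,130,90),(33,255,255))
    x0,y0,x1,y1=box; m=cv2.morphologyEx(m[y0:y1,x0:x1],cv2.MORPH_OPEN,np.ones((2,2)))
    v,x=np.nonzero(m); P=np.c_[x+x0,v+y0]
    dirs=[np.array([np.cos(a),np.sin(a)]) for a in np.arange(0,np.pi*2,np.pi/4)]
    obs_.append((c,dirs,[np.percentile(P@d_,99.7)+.3 for d_ in dirs]))
def corners(q,dim):
    th,rc,y=q; e=np.array([-np.cos(th),0,np.sin(th)]); t=np.array([np.sin(th),0,np.cos(th)])
    C=np.array([hx,y,.132])+rc*e
    return [W(f.x,C+e*a*dim[0]/2+t*b*dim[1]/2+np.array([0,1,0])*g*dim[2]/2) for a,b,g in itertools.product((-1,1),repeat=3)]
for dim in itertools.permutations((.013,.020,.012)):
    def rs(q):
        out=[]
        for c,D,o in obs_:
            pp=proj(c,corners(q,dim)); out+= [max(pp@d_)-v for d_,v in zip(D,o)]
        return np.array(out)
    g=least_squares(rs,[.65,.145,-.021],x_scale=[.1,.02,.02],loss="soft_l1"); print(dim,np.degrees(g.x[0]),g.x[1:],"cost",g.cost)
A7=np.load("pics/s7.npz");B7=np.load("pics/d7.npz")
for al in(33,35,37,39):
    a=np.radians(al); t=W(f.x,(hx-.139*np.cos(a),-.0247,.132+.139*np.sin(a)))
    print(al,((proj(A7,t)[0]-[165,120])*6).round(0),((proj(B7,t)[0]-[205,150])*[4.5,6]).round(0)+[480,0])
hsv=cv2.cvtColor(A7["img"],cv2.COLOR_RGB2HSV);m=((hsv[...,0]<8)|(hsv[...,0]>172))&(hsv[...,1]>120)
v,x=np.nonzero(m[130:160,200:225]); print("red s7",[((a+200-165)*6,(b+130-120)*6) for a,b in zip(x,v)])
# wrist view presence
C7=np.load("pics/w7.npz");print("wrist px of clip",proj(C7,corners([.65,.145,-.021],(.02,.013,.012))[:1]))
E
```

```text
(0.013, 0.02, 0.012) 34.2681692092923 [ 0.14359462 -0.01976057] cost 67.79243642772043
(0.013, 0.012, 0.02) 34.138205463720034 [ 0.14136715 -0.01832299] cost 122.23539410604403
(0.02, 0.013, 0.012) 35.020622320824565 [ 0.14420862 -0.01950106] cost 45.25004189462982
(0.02, 0.012, 0.013) 35.02175473895583 [ 0.14398435 -0.01957808] cost 47.184245479003025
(0.012, 0.013, 0.02) 34.21852557974131 [ 0.14160958 -0.01823084] cost 125.68302629777867
(0.012, 0.02, 0.013) 34.159273038082695 [ 0.14305532 -0.01966633] cost 74.90127035707155
33 [265. 138.] [699. 185.]
35 [268. 129.] [694. 176.]
37 [271. 120.] [688. 168.]
39 [274. 112.] [682. 159.]
red s7 [(np.int64(306), np.int64(138)), (np.int64(300), np.int64(144)), (np.int64(306), np.int64(144)), (np.int64(300), np.int64(150))]
wrist px of clip [[334.76179905 346.77890708]]
```

```bash
python3 - <<'E'
from clip import *
import itertools
hx=.0993
def box(im,c,off,k,th,rc,y,dim,col):
    e=np.array([-np.cos(th),0,np.sin(th)]); t=np.array([np.sin(th),0,np.cos(th)]); C=np.array([hx,y,.132])+rc*e
    S=list(itertools.product((-1,1),repeat=3)); P=[(proj(c,W(f.x,C+e*a*dim[0]/2+t*b*dim[1]/2+np.array([0,1,0])*g*dim[2]/2))[0]-off+.5)*k for a,b,g in S]
    for i,j in itertools.combinations(range(8),2):
        if sum(a!=b for a,b in zip(S[i],S[j]))==1: cv2.line(im,tuple(int(v) for v in P[i]),tuple(int(v) for v in P[j]),col,1,cv2.LINE_AA)
def panel(fn,b,k,boxes=True,size=None):
    c=np.load(f"pics/{fn}.npz"); im=cv2.resize(cv2.imread(f"pics/raw_{fn}.png")[b[1]:b[3],b[0]:b[2]],None,fx=k,fy=k,interpolation=cv2.INTER_CUBIC)
    if boxes: box(im,c,np.array(b[:2]),k,np.radians(35),.144,-.0195,(.02,.013,.012),(255,0,255))
    return im
a=panel("w2",(105,0,205,95),4); d=panel("w5",(295,55,415,115),3.3)
e=panel("w7",(150,200,512,384),1.09); g=panel("s7",(190,125,235,162),8)
L=np.zeros((600,800,3),np.uint8)
for im,x,y in((a,0,0),(d,402,0),(e,402,200),(g,0,384)):
    im=im[:600-y,:800-x]; L[y:y+im.shape[0],x:x+im.shape[1]]=im
cv2.imwrite("pics/c8.png",L)
E
```

```text
(no output)
```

View pics/c8.png

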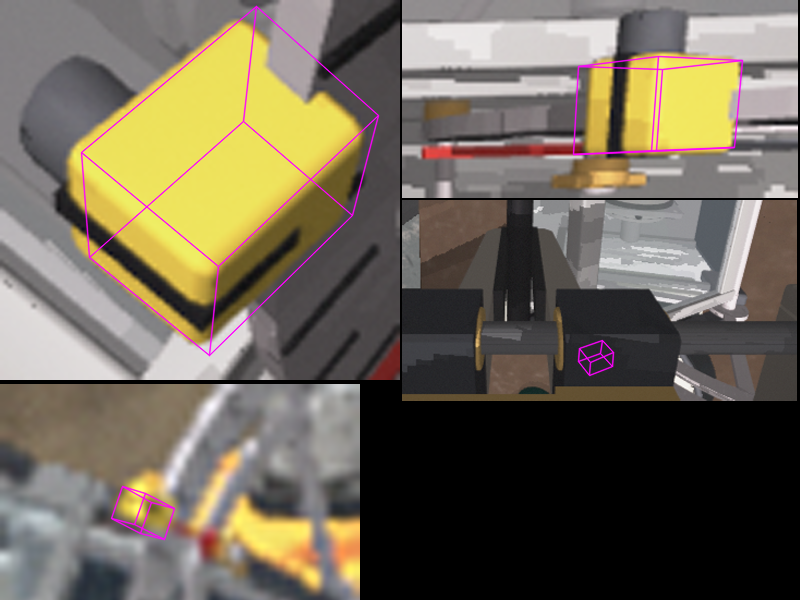

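The overlay shows the black index line around the clip at the middle of my 35° box in w2 and w5. In scene the pointer's red end runs into the clip. One numerical cross-check of scene-camera bias:

```bash
python3 - <<'E'
from clip import *
from ho import st
hx=.0993; A7=np.load("pics/s7.npz")
def P(a,rr,y=-.0247): a=np.radians(a); return W(f.x,(hx-rr*np.cos(a),y,.132+rr*np.sin(a)))
for nm,c,al,b in(("s0",A,0,(200,155,220,172)),("s7",A7,35.3,(196,135,216,150))):
    hsv=cv2.cvtColor(c["img"],cv2.COLOR_RGB2HSV); m=((hsv[...,0]<10)|(hsv[...,0]>170))&(hsv[...,1]>90)
    v,x=np.nonzero(m[b[1]:b[3],b[0]:b[2]]); print(nm,"red",[(int(i)+b[0],int(j)+b[1]) for i,j in zip(x,v)],"pred tip",proj(c,P(al,.139)).round(1),"r=.11",proj(c,P(al,.11)).round(1))
def yc(c):
    hsv=cv2.cvtColor(c["img"],cv2.COLOR_RGB2HSV); m=cv2.inRange(hsv,(20,110,90),(34,255,255)); v,x=np.nonzero(m[132:150,200:214]); return x.mean()+200,v.mean()+132,len(x)
print("yellow",yc(A),yc(A7),"clip pred 35/37",proj(A,P(35,.144,-.0195)),proj(A,P(37,.144,-.0195)))
st()
E
```

```text
s0 red [(212, 163), (213, 163), (211, 164), (212, 164), (213, 164), (210, 165), (211, 165), (212, 165), (213, 165), (214, 165), (207, 166), (208, 166), (209, 166), (207, 167), (208, 167)] pred tip [[205.9 167.4]] r=.11 [[211.8 164.3]]
s7 red [(215, 143), (215, 144), (215, 145), (215, 146)] pred tip [[209.7 141.3]] r=.11 [[214.8 144. ]]
yellow (np.float64(206.78048780487805), np.float64(139.4878048780488), 41) (np.float64(207.74285714285713), np.float64(139.4), 35) clip pred 35/37 [[207.40423193 140.6969802 ]] [[207.94472987 139.19166383]]
hood deg from bar 35.339814066476 r 0.20437739742150354 tool pitch 13.668961662218393 F [-4.7 -3.1  1.3] w 0.1402104013956023 q [-0.01  0.46 -0.48  1.63  0.14  1.29 -0.44] t 19.0
rv [-0.0015 -0.1867 -0.0702]
```

Scene camera agrees within about 0.5 px and puts the clip between 35° and 36.6°. I'll nudge up 0.01 rad, then settle.

>>> step_arm --pt "1 0 0.0003 -0.0008 0.004 0 0" --pt "1 0 0.0004 -0.0011 0.006 0 0" --pt "1 0 0 0 0 0 0" --pt "1 0 0 0 0 0 0" --pt "1 0 0 0 0 0 0" --pt "1 0 0 0 0 0 0" --pt "1 0 0 0 0 0 0" --pt "1 0 0 0 0 0 0"

```text
time: 19.8
eef_pos: [0.5304, 0.1831, 0.2394]
eef_rot: [0.674, 0.732, -0.078, -0.069]
force: [-4.0, -2.6, 1.0]
width: 0.141
```

```bash
python3 - <<'E'
from ho import *
st(); print(np.abs(r.observe()["joint_velocities"]).max()); print(order.finish_job())
E
```

```text
hood deg from bar 35.99956623022207 r 0.2044115828339522 tool pitch 13.107890795270876 F [-4.  -2.6  1. ] w 0.14072733679020505 q [-0.01  0.47 -0.48  1.62  0.14  1.3  -0.43] t 19.8
rv [-0.0016 -0.1866 -0.0705]
0.0009271466714008423
the job is handed in; nothing more can be done
None
```

The needle is over the green set hand and the hood is raised to the yellow clip. I handed the job in with the gripper still holding the bar, at about 20 s of the 58 s. No verdict came back.

- **Knob:** With the hood shut, I turned it back about 107° in two grips. The close wrist picture then showed the needle at about -44.7° and the green hand at -45.0° on the dial.
- **Hood:** I gripped the bar at 30 N and lifted along the hinge arc to about 36.0°, worked out from the bar's position. The arm was at rest, with the opening at about 13 mm on the 14 mm bar.
- **Where the checks disagreed:** My estimates of the clip's angle ran from 35.0° to 37.1° (wrist box fit 35.0°, scene picture at most 36.6°, a rougher all-camera average 37.1°). I aimed for 36°, at most about 1° off any of them against the 3° allowed.
- **Not seen directly:** The gripper blocked the close view of the pointer tip at the clip. That match rests on the arm's position and the coarse scene picture. I also did not look at the needle again up close after lifting.

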